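# Load the leaning spray cans into the divided crate

## Robot

A 6-joint arm with a two-finger parallel gripper is mounted at the origin on the work surface. World frame = base frame: x ahead of the robot, y to its left, z up, the work surface at z = 0. Lengths are in m, angles in rad, forces in N, time in s.
With the tool pointing down it reaches from about 0.4 to 0.825 m from the base axis. Payload 7 kg.
Tool frame: the origin (TCP) lies midway between the tips of the shut fingers; the grasp point (between the pads) lies 19 mm behind it (arm.hold_point_z is the distance from the TCP to the grasp point, in m); z points along the fingers, x is the direction in which the jaws open and shut, and the axes are right-handed (so a half turn about z gives the same grasp; the last joint's range is limited). The gripper opens to 88 mm and grips with 3 to 60 N. Pads are 19 mm wide; open, the fingers measure 130 mm over their backs; the gripper's body (78 mm by 193 mm) begins 47 mm behind the grasp point.
Start: joints at [-0.978, 0.359, 0.012, 0, -1.224, -0.288], TCP at [0.203, -0.644, 0.202] pointing down, gripper open.
Joint ranges: [-3.07, 3.07], [-1.43, 2.12], [-1.02, 1.25], [-3.03, 1.67], [-3.05, -0], [-3.03, 3.03]. Speed limits (rad/s): [2.39, 2.39, 3.01, 3.14, 3.14, 3.14].

## Interface

Orientations are given as [roll, pitch, yaw] about the fixed x, y, z axes, in that order (R = Rz(yaw) Ry(pitch) Rx(roll)).
In Python, from station import readout, viewer, job, arm gives the robot as it stands.
- The arm moves only by the tool apply_moves, never from a script. Its argument "deltas" is text: rows parted by semicolons, each of 4 numbers parted by spaces: the shift along the tool's x, y, z in cm, then the turn about the tool's z in rad. A call has 1 to 10 rows; each row shifts and turns the commanded pose from where the row before left it, along the tool's axes as they then stand; what a row does not reach is not made up. A row lasts 1/8 s, in which the tool goes at most 62.5 mm and 10.7 degrees, less where a joint would pass 70% of its speed; a pose out of reach is approached as far as the arm can. A call is refused whole if a number of a shift passes 6.25 or a number of a turn 0.188, either way. A call with a gripper value outside its range is refused whole. "gripper" is the closure, from -1 (fully open) to 1 (shut), so that 0 is half open, set as the call begins (left out, the last holds). The fingers move at their own pace and stop on an object; "squeeze" is the grip in N (left out, the last holds). Time passes only in rows, so rows that do not move let the fingers close. It gives the time, the measured TCP pose, the force and the opening at its end, in the units of the state.
- readout.get_state(): the state, without advancing time (a new reading comes with each control period).
- viewer.grab_frame(name): name is "scene" or "top" or "wrist"; returns a dict with "image" (400x640x3 uint8, red, green, blue), "camera_matrix" (3x3 intrinsics, pixels), "cam_to_world" (4x4, takes a point from camera to world coordinates). Camera axes: x right, y up, looking along -z (the intrinsics and any distortion apply to the point x, -y, -z); pixel columns grow to the right and rows downward; lengths in m; the calibration is good to about 2 mm. The wrist camera is an equidistant fisheye: a pixel r from the principal point sees the ray r / f radians off the axis. A picture is of the moment at which its call begins. There is no depth.
- job.job_done(): hands the job in, once; it reports no verdict.
Trained networks look in the newest picture that a camera, given by its name, has taken for a name from the list of things; names that differ only in an ending like _2 or _b are one class to them, and where a whole thing is asked for, a point or a joint stands for the part that bears it (a point fixed in the world has none). Each returns a list of dicts, best first, with "conf" (0 to 1); they miss things now and then, are a little off and sometimes report something else, mostly with a low value. They report only what shows in the picture. A call takes as long as a camera call.
- viewer.silhouettes(camera, query): "region" (400x640 bool, what is visible of it) and "extent" ([left, top, width, height] in pixels, round what is visible of it).
The state is a dict: "t": time; "q": joint angles; "qd": joint speeds; "joint_efforts": joint torques, N m; "eef_pos": TCP position; "ee_rot": TCP orientation; "force": force on the tool from outside, world axes, zero at the start; "moment": the same for the moment, N m; "width": finger opening in m.
Only numpy, scipy, OpenCV 4.12 (cv2) and the standard library are available. Lean on these libraries where they do the work, as an engineer would, in place of code of your own. Each camera call takes 0.05 s, during which the arm holds its last target.

## Task

Take the two spray cans out of the leaning metal rack and stand them upright, cap up, in the two free cells of the plywood crate, one can per cell, each flat on the cork pad. Set them down gently, do not drop them. Leave the jar in the rack, the cans already in the crate and the other things on the bench where they are.

Things in the scene. Friction and masses are not known exactly. Their poses are not given: they have to be found in the camera images.
- can_1: Spray can to load: aluminium body 60 mm diameter with paper band, shoulder from 85 to 96 mm, then a straight black cap 34 mm diameter up to 140 mm; 0.18 kg. Origin: centre of the underside; z along its axis to the cap. Starts leaning 0.44 rad in a rack slot, foot on the ledge, cap towards the robot and free on both sides along the rack's y. The two cans are identical.
- can_2: Spray can to load: aluminium body 60 mm diameter with paper band, shoulder from 85 to 96 mm, then a straight black cap 34 mm diameter up to 140 mm; 0.18 kg. Origin: centre of the underside; z along its axis to the cap. Starts leaning 0.44 rad in a rack slot, foot on the ledge, cap towards the robot and free on both sides along the rack's y. The two cans are identical.
- rack: Fixed aluminium rack, 262 mm wide, slots at y = -85, 0, +85 mm. Each slot: a board sloping 0.44 rad from vertical, top towards -x (the robot), covering the lowest 75 mm of the item, side strips 12 mm high, ledge at the foot. Origin on the bench; item origins start at x = 0, z = 35 mm. Which slot holds which item varies; items lift out along their own axis.
- jar: Squat jar 60 mm diameter, 70 mm tall with a wide black lid, leaning in the remaining rack slot in the same way; origin at the centre of its underside. Not to be moved.
- crate: Fixed open plywood crate 166 x 166 mm, 60 mm high, floor 6 mm, with 2 x 2 square cells 74 mm wide inside, walls 6 mm; cell centres at x, y = +-40 mm in its frame. Origin at the centre of its underside, z up. Two cells hold a standing can, two are free; which ones varies.
- pad_a: Cork disc 54 mm diameter, 3 mm thick, fixed on the floor at the centre of one free cell; origin at the centre of its underside, z up (its top is 9 mm above the bench).
- pad_b: The same kind of cork disc, in the other free cell.
- seated_1: A spray can like the ones to load, already standing in a cell on the bare crate floor, so its top is 146 mm above the bench. Origin at the centre of its underside. Not to be moved.
- seated_2: Second can already standing in the crate, as the first. Not to be moved.
- wool_pot: Round brass tip-cleaner pot 88 mm diameter, 66 mm tall, standing on the bench; origin at the centre of its underside. Bystander.
- solder_spool: Solder spool 60 mm diameter, 50 mm tall, standing on end on the bench; origin at the centre of its underside. Bystander.
- scope: Handheld oscilloscope 79 x 129 x 30 mm lying on the bench, screen up; origin at the centre of its underside. Bystander.

How it is judged:
By the outcome, as a careful person would: the job done as asked, in the order asked, and still so for the second after the job is handed in, with the robot touching nothing.
It also fails if it takes over 61 s, if anything falls off the work surface, if the arm or the gripper's body presses on something with over 40 N, if the wrist force passes 120 N, or if a joint passes its speed limit or range.

## Working session

There is one attempt and no reset: what is moved stays moved. The work goes in short steps, Python scripts to look and compute and a tool call to move; the robot and the scene stay as the last step left them, time stands still between calls to the robot, and variables do not carry over. Pictures are saved under pics/ and viewed, and the job is handed in when it is done.

Besides the shell and the picture viewer there is one more tool, called after "Call:" as name(argument=value, ...) on one line, values as JSON. apply_moves: Moves the arm, as the interface text tells. Its arguments: {"type":"object","properties":{"deltas":{"type":"string"},"gripper":{"type":"number"},"squeeze":{"type":"number"}},"required":["deltas"]}

```bash
ls; mkdir -p pics
python3 - <<'E'
from station import readout, viewer, job, arm
import cv2
print(readout.get_state()); print([a for a in dir(arm) if a[0]!='_'])
for n in ["scene","top","wrist"]:
    f=viewer.grab_frame(n); cv2.imwrite(f"pics/{n}0.png",f["image"][:,:,::-1]); print(n,f["camera_matrix"].tolist(),f["cam_to_world"].round(4).tolist(),[k for k in f])
E
```

```text
pics
{'t': 0.0, 'q': array([-9.77885545e-01,  3.59351811e-01,  1.10632052e-02, -3.62125042e-04,
       -1.22412086e+00, -2.88092674e-01]), 'qd': array([-6.10392128e-04, -2.62174558e-04, -1.92204831e-05,  8.19089574e-04,
       -2.43229490e-04,  1.15352112e-03]), 'joint_efforts': array([ 4.92872332e-04, -5.82720244e+01,  2.93052399e+01,  6.99735001e+00,
        6.73428556e-03, -2.09383011e-04]), 'eef_pos': array([ 0.20238647, -0.64337881,  0.20094515]), 'ee_rot': array([-3.14146067e+00, -1.64339080e-03,  1.87549101e+00]), 'force': array([ 0.49789062,  0.0239208 , -0.31398753]), 'moment': array([-0.01571137, -0.01475558,  0.023222  ]), 'width': 0.08771944285962875}
['Unreachable', 'hold_point_z']
scene [[435.432094171881, 0.0, 322.7269517445461], [0.0, 435.432094171881, 204.41493473410264], [0.0, 0.0, 1.0]] [[-0.5007, -0.6257, 0.5982, 1.2526], [0.8654, -0.3767, 0.3304, 0.3959], [0.0186, 0.6831, 0.7301, 0.8908], [0.0, 0.0, 0.0, 1.0]] ['image', 'camera_matrix', 'cam_to_world']
top [[387.9613907491554, 0.0, 310.4079705656061], [0.0, 387.9613907491554, 201.75204108794335], [0.0, 0.0, 1.0]] [[0.017, 0.9869, -0.1607, 0.4274], [-0.9998, 0.0178, 0.0035, 0.0081], [0.0063, 0.1606, 0.987, 0.936], [0.0, 0.0, 0.0, 1.0]] ['image', 'camera_matrix', 'cam_to_world']
wrist [[309.70691628693146, 0.0, 313.5259232494951], [0.0, 309.70691628693146, 194.79882657613297], [0.0, 0.0, 1.0]] [[-0.3005, -0.9177, -0.26, 0.1313], [0.9538, -0.289, -0.0825, -0.6661], [0.0006, -0.2728, 0.9621, 0.3838], [0.0, 0.0, 0.0, 1.0]] ['image', 'camera_matrix', 'cam_to_world']
```

View pics/scene0.png

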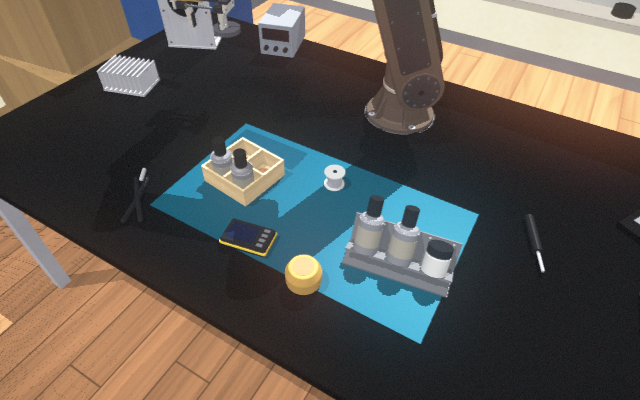

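View pics/top0.png

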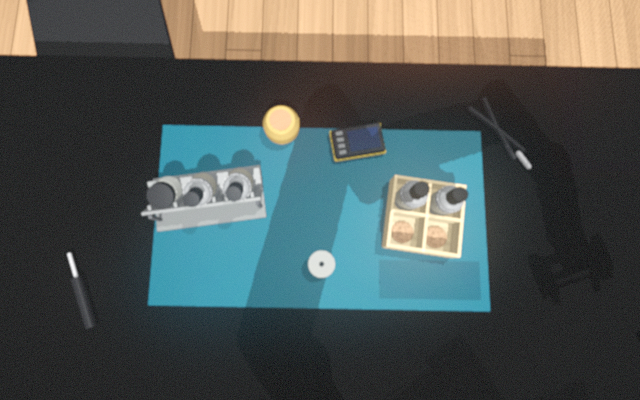

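View pics/wrist0.png

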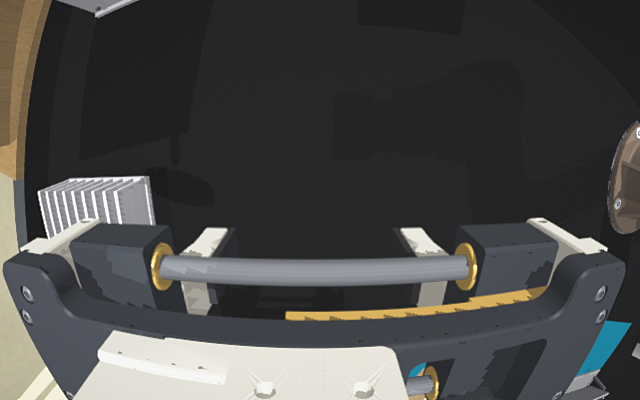

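```bash
cat > s.py <<'E'
from station import readout, viewer
import cv2,numpy as np,pickle
D={}
for cam in ["scene","top"]:
    f=viewer.grab_frame(cam); im=f["image"][:,:,::-1].copy(); D[cam]=dict(f); 
    for i,q in enumerate(["can_1","jar","rack","crate","pad_a","seated_1","solder_spool"]):
        s=viewer.silhouettes(cam,q); D[cam][q]=s
        for r in s:
            print(cam,q,round(r["conf"],2),r["extent"],r["region"].sum())
            if r["conf"]>.4:
                c,_=cv2.findContours(r["region"].astype(np.uint8),0,2); cv2.drawContours(im,c,-1,[(0,0,255),(0,255,0),(255,0,0),(0,255,255),(255,0,255),(255,255,255),(0,128,255)][i],1)
    D[cam]["ov"]=im
pickle.dump(D,open("d.pkl","wb"))
a=D["top"]["ov"][110:280,130:480]; cv2.imwrite("pics/ovt.png",cv2.resize(a,None,fx=2.2,fy=2.2))
a=D["scene"]["ov"][120:310,190:480]; cv2.imwrite("pics/ovs.png",cv2.resize(a,None,fx=2.6,fy=2.6))
E
python3 s.py
```

```text
scene can_1 0.95 [353.9, 197.1, 31.5, 57.3] 1260
scene can_1 0.74 [385.6, 201.2, 33.7, 62.6] 1320
scene jar 0.26 [210.9, 138.8, 23.3, 33.5] 620
scene rack 0.94 [342.6, 215.3, 120.6, 79.6] 3351
scene crate 0.66 [201.5, 136.1, 85.7, 69.2] 2404
scene seated_1 0.82 [228.5, 149.6, 25.5, 42.4] 649
scene seated_1 0.74 [209.6, 139.1, 23.4, 35.1] 637
top can_1 0.74 [185.7, 173.9, 29.2, 35.7] 886
top can_1 0.68 [220.0, 166.8, 32.5, 36.0] 778
top jar 0.6 [147.6, 176.5, 34.2, 29.5] 845
top rack 0.86 [146.9, 162.0, 117.2, 66.6] 3403
top rack 0.62 [327.7, 125.0, 57.2, 34.6] 1551
top crate 0.8 [383.9, 174.6, 81.1, 83.8] 3083
top pad_a 0.97 [391.4, 219.8, 22.5, 21.4] 412
top pad_a 0.78 [426.8, 226.0, 18.2, 22.2] 346
top seated_1 0.96 [428.9, 185.9, 40.1, 30.0] 886
top seated_1 0.92 [395.8, 178.8, 32.1, 29.6] 802
top seated_1 0.37 [328.4, 124.1, 57.6, 36.4] 1616
top seated_1 0.2 [148.5, 174.1, 33.0, 31.4] 860
top solder_spool 0.72 [307.3, 248.5, 28.0, 27.6] 570
top solder_spool 0.71 [144.6, 165.1, 119.4, 66.0] 3551
```

View pics/ovt.png

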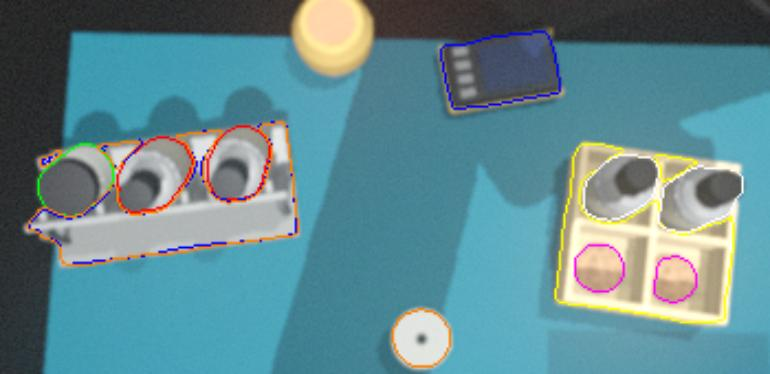

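View pics/ovs.png

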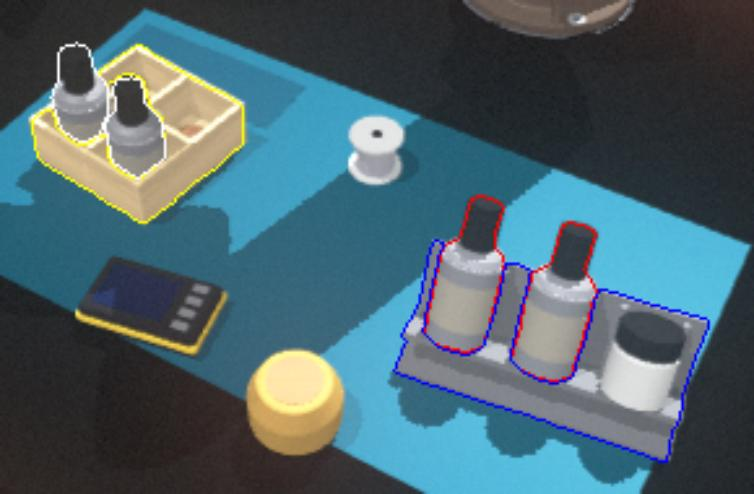

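```bash
cat > fit.py <<'E'
import numpy as np,cv2,pickle
from scipy.optimize import minimize
D=pickle.load(open("d.pkl","rb"))
th=np.linspace(0,2*np.pi,40,endpoint=False)
def ring(r,z): return np.c_[r*np.cos(th),r*np.sin(th),0*th+z]
CAN=[np.r_[ring(30,0),ring(30,85)]/1e3,np.r_[ring(30,85),ring(17,96)]/1e3,np.r_[ring(17,96),ring(17,140)]/1e3]
JAR=[np.r_[ring(30,0),ring(30,70)]/1e3]; PAD=[ring(27,3)/1e3]
BOX=[np.array([[a,b,c] for a in(-.083,.083) for b in(-.083,.083) for c in(0,.06)])]
def proj(cam,P):
    f=D[cam];T=f["cam_to_world"];p=(P-T[:3,3])@T[:3,:3];p=p*[1,-1,-1];u=p@f["camera_matrix"].T
    return u[:,:2]/u[:,2:]
S=4
def mask(cam,parts,R,t):
    m=np.zeros((400*S,640*S),np.uint8)
    for P in parts:
        uv=proj(cam,P@R.T+t); h=cv2.convexHull(uv.astype(np.float32)); cv2.fillConvexPoly(m,np.round((h+.5)*S*16-8).astype(np.int32),255,8,4)
    return cv2.resize(m,(640,400),interpolation=cv2.INTER_AREA)/255.
def Rz(a): return np.array([[np.cos(a),-np.sin(a),0],[np.sin(a),np.cos(a),0],[0,0,1]])
L=.44; Ry=np.array([[np.cos(-L),0,np.sin(-L)],[0,1,0],[-np.sin(-L),0,np.cos(-L)]])
def iou(a,b): return np.minimum(a,b).sum()/np.maximum(a,b).sum()
def run(obs,x0):
    def c(p): 
        R=Rz(p[2]); return sum(1-iou(mask(cam,parts,R@R2,R@np.array(o)+[p[0],p[1],0]),reg) for cam,parts,R2,o,reg in obs)
    def go(x): return minimize(c,x,method="Nelder-Mead",options=dict(initial_simplex=[np.array(x)+d for d in([0,0,0],[.01,0,0],[0,.01,0],[0,0,.08])],xatol=2e-4,fatol=1e-4))
    r=go(go(x0).x); R=Rz(r.x[2])
    print(r.x.round(4),[round(iou(mask(cam,parts,R@R2,R@np.array(o)+[r.x[0],r.x[1],0]),reg),3) for cam,parts,R2,o,reg in obs]); return r.x
d=D;I=np.eye(3)
def g(cam,q,i): return d[cam][q][i]["region"].astype(float)
if __name__=="__main__":
    # top can 0 = slot y 0 ; 1 = slot -85
    # scene: left (0) = y -85 ; right (1)= y 0
    sc={0:-.085,1:0}; tp={0:0,1:-.085}
    o=[("scene",CAN,Ry,[0,sc[i],.035],g("scene","can_1",i)) for i in(0,1)]+[("top",CAN,Ry,[0,tp[i],.035],g("top","can_1",i)) for i in(0,1)]
    j=[("top",JAR,Ry,[0,.085,.035],g("top","jar",0))]
    x0=[.45,.28,.1]
    for obs in (o+j,o[:2],o[2:]+j): x=run(obs,x0)
    print("crate")
    b=[("scene",CAN,I,[.04,-.04,.006],g("scene","seated_1",1)),("scene",CAN,I,[.04,.04,.006],g("scene","seated_1",0)),
     ("top",CAN,I,[.04,-.04,.006],g("top","seated_1",0)),("top",CAN,I,[.04,.04,.006],g("top","seated_1",1))]
    p=[("top",PAD,I,[-.04,.04,.006],g("top","pad_a",0)),("top",PAD,I,[-.04,-.04,.006],g("top","pad_a",1))]
    x0=[.41,-.29,-.1]
    def un(cam): return np.maximum.reduce([g(cam,"crate",0)]+[g(cam,"seated_1",i) for i in(0,1)])
    class _:pass
    for obs in (b,p,b+p[:1]): run(obs,x0)
    # crate whole: box + seated cans
    allp=BOX+[P+[.04,s*.04,.006] for s in(-1,1) for P in CAN]
    def fill(m): 
        c,_=cv2.findContours(m.astype(np.uint8),0,2); z=np.zeros_like(m,np.uint8); cv2.drawContours(z,c,-1,1,-1); return z.astype(float)
    run([(c,allp,I,[0,0,0],fill(un(c))) for c in("scene","top")],x0)
E
python3 fit.py
```

```text
[0.45 0.28 0.1 ] [np.float64(0.0), np.float64(0.0), np.float64(0.0), np.float64(0.0), np.float64(0.0)]
[0.45 0.28 0.1 ] [np.float64(0.0), np.float64(0.0)]
[0.45 0.28 0.1 ] [np.float64(0.0), np.float64(0.0), np.float64(0.0)]
crate
[ 0.41 -0.29 -0.1 ] [np.float64(0.0), np.float64(0.0), np.float64(0.0), np.float64(0.0)]
[ 0.41 -0.29 -0.1 ] [np.float64(0.0), np.float64(0.0)]
[ 0.41 -0.29 -0.1 ] [np.float64(0.0), np.float64(0.0), np.float64(0.0), np.float64(0.0), np.float64(0.0)]
[ 0.546  -0.2604 -0.1365] [np.float64(0.962), np.float64(0.958)]
```

```bash
sed -i 's/x0=\[.45,.28,.1\]/x0=[.61,.27,.1]/; s/x0=\[.41,-.29,-.1\]/x0=[.546,-.26,-.13]/' fit.py; python3 fit.py
```

```text
[0.6144 0.2555 0.153 ] [np.float64(0.951), np.float64(0.947), np.float64(0.94), np.float64(0.924), np.float64(0.94)]
[0.6156 0.2557 0.1556] [np.float64(0.952), np.float64(0.952)]
[0.6141 0.2554 0.1495] [np.float64(0.94), np.float64(0.927), np.float64(0.939)]
crate
[ 0.5462 -0.2609 -0.138 ] [np.float64(0.674), np.float64(0.705), np.float64(0.902), np.float64(0.917)]
[ 0.545  -0.2606 -0.1235] [np.float64(0.952), np.float64(0.846)]
[ 0.5453 -0.2608 -0.1314] [np.float64(0.67), np.float64(0.699), np.float64(0.904), np.float64(0.917), np.float64(0.95)]
[ 0.546  -0.2603 -0.1364] [np.float64(0.962), np.float64(0.959)]
```

```bash
cat > to.py <<'E'
import sys,numpy as np
from station import readout
s=readout.get_state()
def report(x,y,z,yaw=None):
    p=s["eef_pos"];r,pi,w=s["ee_rot"]
    d=np.array([x,y,z])-p
    from scipy.spatial.transform import Rotation as Ro
    R=Ro.from_euler("xyz",s["ee_rot"]).as_matrix()
    a=0
    if yaw is not None:
        a=-(((yaw-w)+np.pi)%(2*np.pi)-np.pi)
        R2=R@Ro.from_euler("z",a).as_matrix()
        print("after-turn frame cm",(R2.T@d*100).round(2))
    print("now frame cm",(R.T@d*100).round(2),"turn",round(a,4),"t",s["t"],"pos",p.round(4),"yaw",round(w,4),"q",s["q"].round(3),"w",s["width"])
report(*map(float,sys.argv[1:]))
E
python3 to.py .5771 .1638 .205 1.724
```

```text
after-turn frame cm [74.11 49.34 -0.31]
now frame cm [65.81 59.97 -0.31] turn 0.1516 t 0.95 pos [ 0.2025 -0.6439  0.2019] yaw 1.8756 q [-0.978  0.359  0.012  0.    -1.224 -0.288] w 0.08755796348435285
```

Call:
apply_moves(deltas="0 0 -1 0.152; 4.6 3.1 0 0; 4.6 3.1 0 0; 4.6 3.1 0 0; 4.6 3.1 0 0; 4.6 3.1 0 0; 4.6 3.1 0 0; 4.6 3.1 0 0; 4.6 3.1 0 0; 4.6 3.1 0 0", gripper=-0.36, squeeze=5)

```text
t: 2.2
eef_pos: [0.4159, -0.1905, 0.2124]
ee_rot: [3.14, 0.0, 1.724]
force: [-0.1, -1.0, 0.2]
width: 0.0596
```

```bash
python3 to.py .5771 .1638 .205 1.724
```

```text
after-turn frame cm [32.56 21.34  0.75]
now frame cm [32.57 21.33  0.75] turn -0.0003 t 2.2 pos [ 0.4159 -0.1905  0.2124] yaw 1.7237 q [ 0.003 -0.017 -0.428  0.    -1.158 -1.421] w 0.05955570248476241
```

Call:
apply_moves(deltas="4.6 3.1 0 0; 4.6 3.1 0 0; 4.6 3.1 0 0; 4.6 3.1 0 0; 4.6 3 0 0; 4.6 3 0 0; 4.6 2.9 0.5 0; 0 0 0 0; 0 0 0 0")

```text
t: 3.32
eef_pos: [0.5765, 0.1584, 0.2065]
ee_rot: [-3.141, 0.0, 1.724]
force: [-0.3, 0.1, 0.0]
width: 0.0595
```

```bash
python3 to.py .5771 .1638 .1246 1.724
python3 - <<'E'
from station import viewer
import cv2
f=viewer.grab_frame("wrist");cv2.imwrite("pics/w1.png",f["image"][:,:,::-1])
f=viewer.grab_frame("scene");cv2.imwrite("pics/s1.png",cv2.resize(f["image"][100:320,240:520,::-1],None,fx=2.5,fy=2.5))
E
```

```text
after-turn frame cm [0.53 0.15 8.19]
now frame cm [0.53 0.15 8.19] turn 0.0002 t 3.325 pos [0.5765 0.1584 0.2065] yaw 1.7242 q [ 0.595  0.23  -0.157  0.    -1.184 -2.012] w 0.05946779121154172
```

View pics/w1.png

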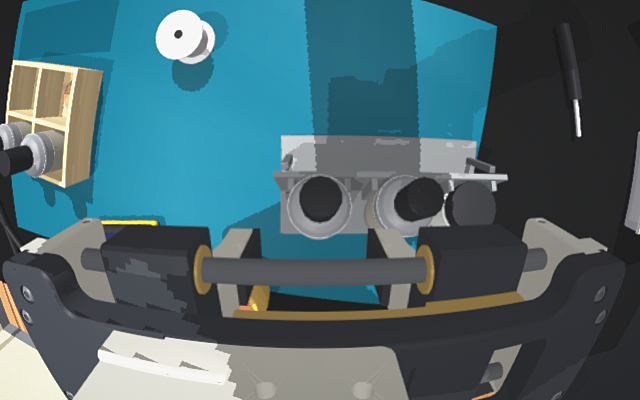

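View pics/s1.png

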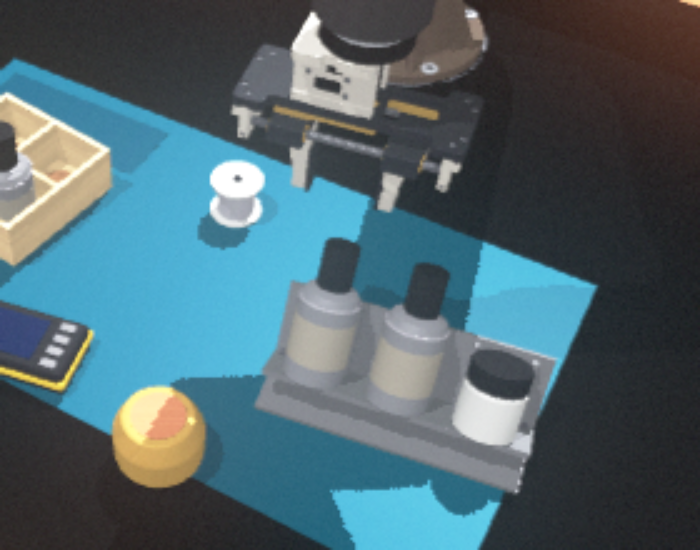

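Call:
apply_moves(deltas="0.5 0.1 1 0; 0 0 2.5 0; 0 0 2.5 0; 0 0 2.2 0; 0 0 0 0")

```text
t: 4.05
eef_pos: [0.5757, 0.1624, 0.1231]
ee_rot: [-3.138, 0.001, 1.723]
force: [-1.0, -0.3, 0.3]
width: 0.0595
```

```bash
python3 to.py .5771 .1638 .1246 1.724
python3 - <<'E'
from station import viewer
import cv2
f=viewer.grab_frame("wrist");cv2.imwrite("pics/w2.png",f["image"][:,:,::-1])
f=viewer.grab_frame("scene");cv2.imwrite("pics/s2.png",cv2.resize(f["image"][120:320,300:500,::-1],None,fx=3,fy=3))
E
```

```text
after-turn frame cm [ 0.11  0.16 -0.16]
now frame cm [ 0.11  0.16 -0.16] turn -0.0014 t 4.05 pos [0.5757 0.1624 0.1231] yaw 1.7226 q [ 0.601  0.298 -0.267 -0.    -1.01  -2.02 ] w 0.05945645939100514
```

View pics/w2.png

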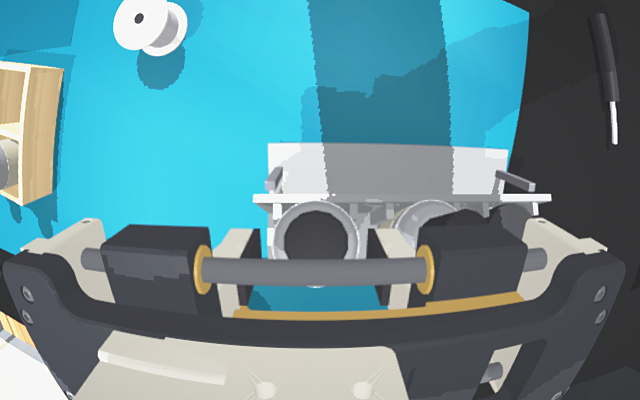

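View pics/s2.png

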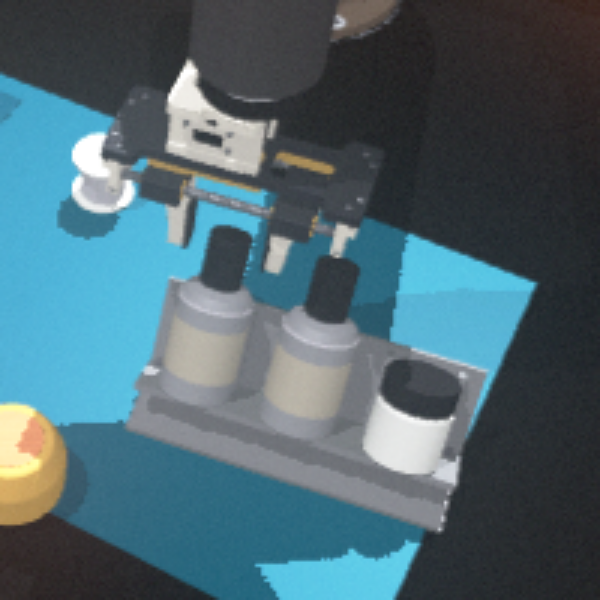

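Run:
```python
from fit import *
from station import readout
s=readout.get_state();p=s["eef_pos"]
x=np.array([-.1526,.9883,0])
for n,q in [("tcp",p),("gr",p+[0,0,.019]),("tipL",p-x*.03),("tipR",p+x*.03),("model",np.array([.5771,.1638,.1436])),("model captop",np.array([.6147,.2556,0])+Rz(.153)@(np.array([0,-.085,.035])+Ry@[0,0,.14]))]:
  print(n,*[proj(c,np.array([q]))[0].round(1) for c in("scene","top")])
```

```text
tcp [374.1 209.7] [236.1 192.1]
gr [374.9 204.3] [234.4 190.4]
tipL [362.1 206.2] [250.1 190.2]
tipR [386.2 213.2] [222. 194.]
model [375.1 204.5] [234.2 190.6]
model captop [376.9 196.8] [233.  192.9]
```

Run:
```python
from fit import *
from station import readout,viewer
p=readout.get_state()["eef_pos"]
x=np.array([-.1526,.9883,0]); y=np.array([.9883,.1526,0])
out=[]
for c,(a,b) in {"scene":(370,200),"top":(237,190)}.items():
  im=viewer.grab_frame(c)["image"][b-40:b+40,a-40:a+40,::-1]; im=cv2.resize(im,None,fx=5,fy=5,interpolation=cv2.INTER_CUBIC)
  for sx in(-.03,.03):
    for sy in(-.0095,.0095):
      q=proj(c,np.array([p+x*sx+y*sy]))[0]; cv2.circle(im,tuple(int(v) for v in ((q-[a-40,b-40]+.5)*5)),2,(0,0,255),-1)
      q=proj(c,np.array([p+x*sx+y*sy+[0,0,.019]]))[0]; cv2.circle(im,tuple(int(v) for v in ((q-[a-40,b-40]+.5)*5)),2,(0,255,0),-1)
  out.append(im)
cv2.imwrite("pics/z.png",np.hstack(out))
```

```text
(no output)
```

View pics/z.png

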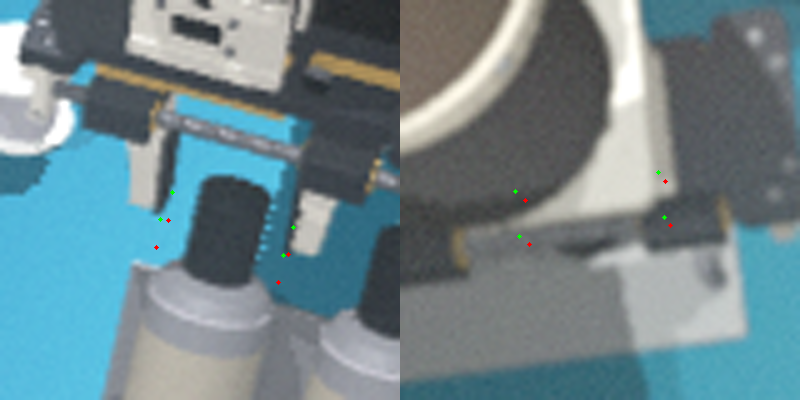

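```bash
cat >> fit.py <<'E'
def projw(f,P):
    T=f["cam_to_world"];p=((P-T[:3,3])@T[:3,:3])*[1,-1,-1];K=f["camera_matrix"]
    r=np.hypot(p[:,0],p[:,1]);t=np.arctan2(r,p[:,2]); return np.c_[K[0,2]+K[0,0]*t*p[:,0]/r,K[1,2]+K[1,1]*t*p[:,1]/r]
E
python3 - <<'E'
from fit import *
from station import readout,viewer
f=viewer.grab_frame("wrist")
p=readout.get_state()["eef_pos"]
x=np.array([-.1526,.9883,0]); y=np.array([.9883,.1526,0])
im=cv2.resize(f["image"][170:330,180:460,::-1],None,fx=2.8,fy=2.8,interpolation=cv2.INTER_CUBIC)
def dot(P,col):
    for q in projw(f,P): cv2.circle(im,tuple(int(v) for v in ((q-[180,170]+.5)*2.8)),2,col,-1)
for sx in(-.03,.03):
    for sy in(-.0095,.0095):
      dot(np.array([p+x*sx+y*sy]),(0,0,255));dot(np.array([p+x*sx+y*sy+[0,0,.019]]),(0,255,0))
M=np.array([.6147,.2556,0])
for r,h,c in((17,140,(255,0,255)),(30,85,(0,255,255)),(17,96,(255,0,0))):
    dot((ring(r,h)/1e3@Ry.T+[0,-.085,.035])@Rz(.153).T+M,c)
print((f["cam_to_world"][:3,3]-p),f["cam_to_world"][:3,2])
cv2.imwrite("pics/z2.png",im)
E
```

```text
[-0.07397189 -0.01163176  0.18265291] [-0.27157162 -0.0415278   0.96152187]
```

View pics/z2.png

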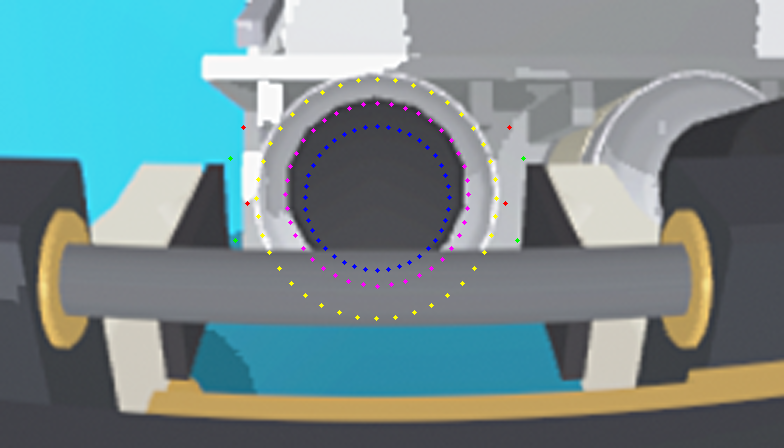

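Call:
apply_moves(deltas="0.1 0.15 0 0; 0 0 0 0; 0 0 0 0; 0 0 0 0; 0 0 0 0", gripper=1, squeeze=5)

```text
t: 4.92
eef_pos: [0.5784, 0.1647, 0.1249]
ee_rot: [3.142, 0.0, 1.724]
force: [0.3, -0.1, 2.0]
width: 0.0341
```

```bash
cat > z.py <<'E'
import sys
from fit import *
from station import readout,viewer
n=sys.argv[1]
p=readout.get_state()["eef_pos"];w=readout.get_state();print({k:np.round(w[k],4) for k in("t","eef_pos","ee_rot","force","width")})
x=np.array([-.1526,.9883,0]); y=np.array([.9883,.1526,0]);hw=w["width"]/2
out=[]
for c in("scene","wrist"):
  f=viewer.grab_frame(c)
  pr=(lambda P:projw(f,P)) if c=="wrist" else (lambda P:proj(c,P))
  a,b=(320,240) if c=="wrist" else pr(p[None])[0].astype(int)
  a=max(50,min(590,a));b=max(50,min(350,b))
  im=f["image"][b-50:b+50,a-50:a+50,::-1]; im=cv2.resize(im,None,fx=4,fy=4,interpolation=cv2.INTER_CUBIC)
  for sx in(-hw,hw):
    for sy in(-.0095,.0095):
     for dz,col in((0,(0,0,255)),(.019,(0,255,0))):
      q=pr(np.array([p+x*sx+y*sy+[0,0,dz]]))[0]; cv2.circle(im,tuple(int(v) for v in ((q-[a-50,b-50]+.5)*4)),2,col,-1)
  out.append(im)
cv2.imwrite(f"pics/{n}.png",np.hstack(out))
E
python3 z.py z3
```

```text
{'t': np.float64(4.925), 'eef_pos': array([0.5784, 0.1647, 0.1249]), 'ee_rot': array([3.1416e+00, 1.0000e-04, 1.7237e+00]), 'force': array([ 0.2853, -0.0604,  1.9683]), 'width': np.float64(0.0341)}
```

View pics/z3.png

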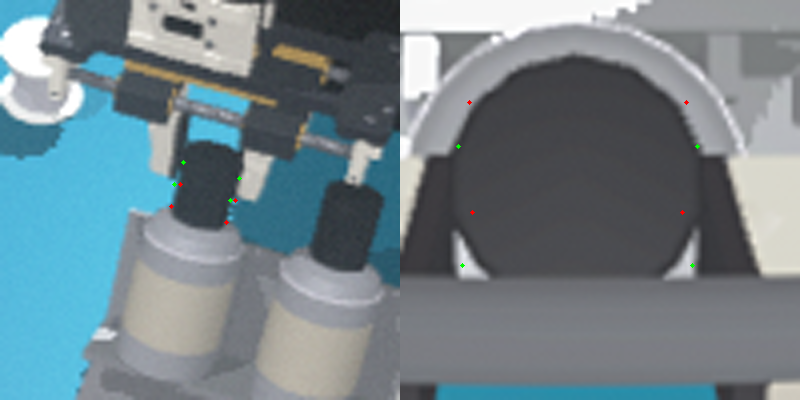

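Call:
apply_moves(deltas="0 -0.3 -0.6 0; 0 -0.6 -1.3 0; 0 -0.6 -1.3 0; 0 -0.6 -1.3 0; 0 0 0 0", squeeze=6)

```text
t: 5.65
eef_pos: [0.5578, 0.1619, 0.1717]
ee_rot: [3.139, -0.001, 1.724]
force: [1.4, 0.2, -1.9]
width: 0.0337
```

```bash
python3 z.py z4
```

```text
{'t': np.float64(5.65), 'eef_pos': array([0.5578, 0.1619, 0.1717]), 'ee_rot': array([ 3.139e+00, -1.100e-03,  1.724e+00]), 'force': array([ 1.4326,  0.2012, -1.893 ]), 'width': np.float64(0.0337)}
```

View pics/z4.png

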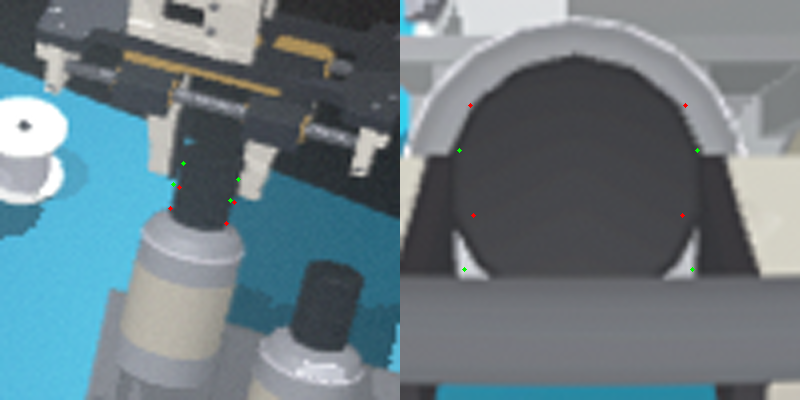

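Call:
apply_moves(deltas="0 -0.6 -1.3 0; 0 -0.6 -1.3 0; 0 -0.6 -1.3 0; 0 -0.3 -1.3 0; 0 0 0 0; 0 0 0 0")

```text
t: 6.5
eef_pos: [0.5368, 0.1584, 0.2216]
ee_rot: [-3.142, -0.0, 1.723]
force: [-0.1, -0.5, -3.0]
width: 0.0338
```

```bash
python3 z.py z5; python3 -c "
from station import viewer
import cv2
f=viewer.grab_frame('scene');cv2.imwrite('pics/s5.png',cv2.resize(f['image'][60:310,200:500,::-1],None,fx=2.4,fy=2.4))"
```

```text
{'t': np.float64(6.5), 'eef_pos': array([0.5368, 0.1584, 0.2216]), 'ee_rot': array([-3.1415e+00, -2.0000e-04,  1.7235e+00]), 'force': array([-0.0632, -0.5437, -2.9728]), 'width': np.float64(0.0338)}
```

View pics/s5.png

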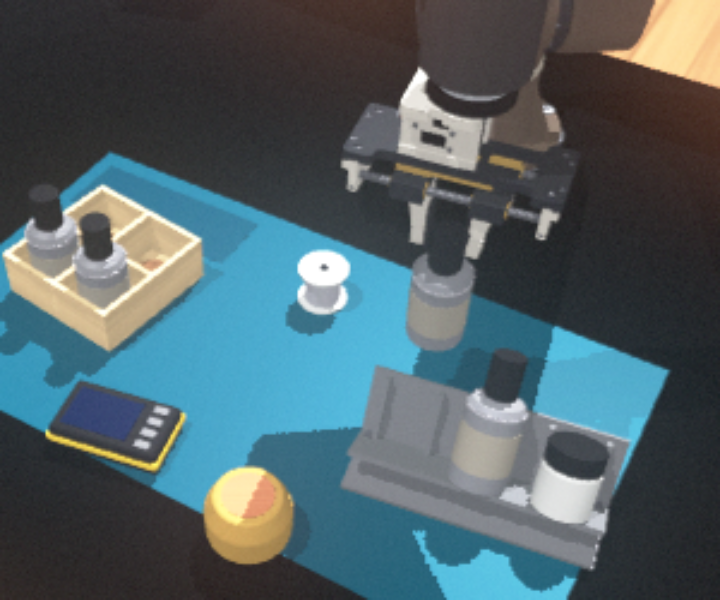

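```bash
cat > tilt.py <<'E'
from fit import *
from station import readout,viewer
s=readout.get_state();p=s["eef_pos"]+[0,0,.019];yaw=s["ee_rot"][2]-np.pi/2
obs=[]
for cam in("scene","top"):
    viewer.grab_frame(cam)
    best=None
    for r in viewer.silhouettes(cam,"can_1"):
        m=r["region"];e=r["extent"];q=proj(cam,(p-[0,0,.07])[None])[0];d=np.hypot(e[0]+e[2]/2-q[0],e[1]+e[3]/2-q[1])
        if r["conf"]>.3 and d<30: best=(d,r); break
    if best: print(cam,best[1]["conf"],best[1]["extent"],best[0]); obs.append((cam,m.astype(float)))
def Rl(L): return Rz(yaw)@np.array([[np.cos(-L),0,np.sin(-L)],[0,1,0],[-np.sin(-L),0,np.cos(-L)]])
BODY=CAN[:2]
def band(cam,m):  # compare only region below shoulder mostly: whole hull w/ cap
    return m
def c(v):
    R=Rl(v[0]); t=p-R@np.array([0,0,v[1]])
    return sum(1-iou(mask(cam,BODY,R,t),m*(1-mask(cam,CAN[2:],R,t))*1.0 if 0 else m*(mask(cam,CAN[2:],R,t)<.5)) for cam,m in obs)
best=None
for L0 in(0,.25,.44):
    r=minimize(c,[L0,.12],method="Nelder-Mead",options=dict(initial_simplex=[[L0,.12],[L0+.1,.12],[L0,.13]],xatol=1e-3,fatol=1e-4)); print(r.x.round(4),round(r.fun,4))
    if best is None or r.fun<best.fun: best=r
print("bottom z",p[2]-best.x[1]*np.cos(best.x[0])-.03*abs(np.sin(best.x[0])),"tcp-to-foot",best.x[1]-.019)
E
python3 tilt.py
```

```text
scene 0.71 [367.7, 152.4, 28.1, 52.3] 6.762407730301615
top 0.91 [214.2, 213.5, 38.9, 18.8] 14.84954585429612
[-0.1205  0.1235] 0.8055
[-0.1205  0.1235] 0.8055
[-0.1254  0.1222] 0.8045
bottom z 0.11514074624522691 tcp-to-foot 0.10324112334121507
```

```bash
sed -i 's/for cam in("scene","top"):/for cam in("scene",):/' tilt.py; sed -i 's/^best=None$/import sys\nbest=None/' tilt.py; python3 tilt.py
python3 - <<'E'
from station import viewer
import cv2
f=viewer.grab_frame('scene');a=cv2.resize(f['image'][130:230,330:430,::-1],None,fx=4,fy=4)
g=viewer.grab_frame('top');b=cv2.resize(g['image'][150:250,190:290,::-1],None,fx=4,fy=4)
import numpy as np
cv2.imwrite('pics/s6.png',np.hstack([a,b]))
E
```

```text
scene 0.95 [366.1, 154.0, 30.6, 49.7] 6.415305083390944
[0.0535 0.1073] 0.1669
[0.051  0.1071] 0.1672
[0.4935 0.0933] 0.196
bottom z 0.13178482613366208 tcp-to-foot 0.08826235628128049
```

View pics/s6.png

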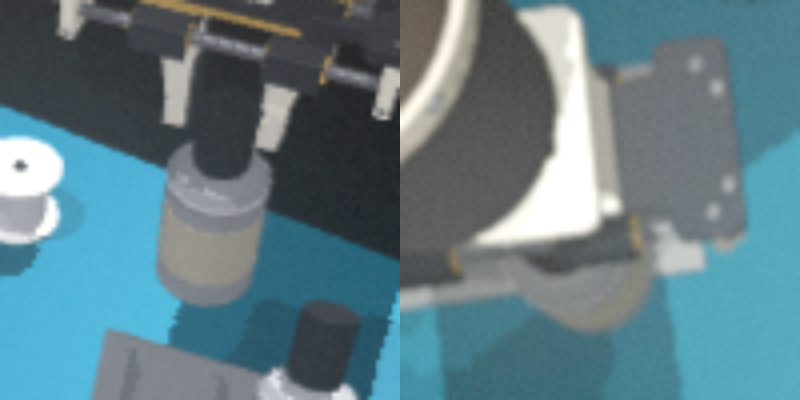

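```bash
cat >> tilt.py <<'E'
m=obs[0][1]
print("L: cost for (h,pivot up)")
for L in np.arange(-.1,.55,.05):
    row=[]
    for up in(0,.01,.02):
        R=Rl(L);t=p+[0,0,up]-R@np.array([0,0,.120+up*1.1]); row.append(round(1-iou(mask("scene",BODY,R,t),m*(mask("scene",CAN[2:],R,t)<.5)),3))
    print(round(L,2),row)
im=D["scene"]
f=viewer.grab_frame("scene");im=f["image"][:,:,::-1].copy()
c_,_=cv2.findContours(m.astype(np.uint8),0,2);cv2.drawContours(im,c_,-1,(0,0,255),1)
q=proj("scene",p[None])[0].astype(int);a,b=max(50,q[0]),max(50,q[1]+15)
cv2.imwrite("pics/tl.png",cv2.resize(im[b-50:b+50,a-50:a+50],None,fx=4,fy=4))
E
python3 tilt.py
```

```text
scene 0.65 [368.4, 152.6, 27.5, 53.7] 5.785860436744541
[-0.0666  0.1164] 0.194
[-0.0629  0.1161] 0.1944
[0.4676 0.092 ] 0.2382
bottom z 0.12260801792114775 tcp-to-foot 0.09740432357788086
L: cost for (h,pivot up)
-0.1 [np.float64(0.2), np.float64(0.198), np.float64(0.196)]
-0.05 [np.float64(0.226), np.float64(0.23), np.float64(0.233)]
0.0 [np.float64(0.259), np.float64(0.267), np.float64(0.277)]
0.05 [np.float64(0.293), np.float64(0.309), np.float64(0.328)]
0.1 [np.float64(0.323), np.float64(0.344), np.float64(0.37)]
0.15 [np.float64(0.352), np.float64(0.381), np.float64(0.405)]
0.2 [np.float64(0.379), np.float64(0.409), np.float64(0.438)]
0.25 [np.float64(0.4), np.float64(0.435), np.float64(0.47)]
0.3 [np.float64(0.418), np.float64(0.457), np.float64(0.496)]
0.35 [np.float64(0.434), np.float64(0.477), np.float64(0.514)]
0.4 [np.float64(0.447), np.float64(0.493), np.float64(0.535)]
0.45 [np.float64(0.458), np.float64(0.507), np.float64(0.55)]
0.5 [np.float64(0.469), np.float64(0.517), np.float64(0.563)]
```

View pics/tl.png

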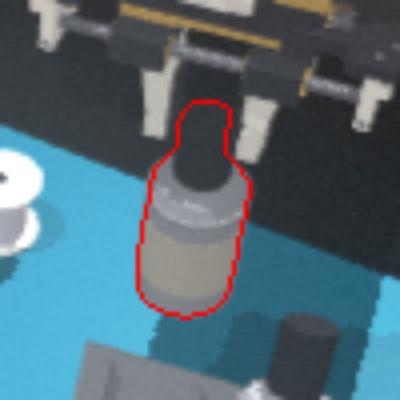

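```bash
cat > wr.py <<'E'
import sys
from fit import *
from station import readout,viewer
up=.012
s=readout.get_state();p=s["eef_pos"]+[0,0,.019];yaw=s["ee_rot"][2]-np.pi/2
def Rl(L): return Rz(yaw)@np.array([[np.cos(-L),0,np.sin(-L)],[0,1,0],[-np.sin(-L),0,np.cos(-L)]])
f=viewer.grab_frame("wrist");fs=viewer.grab_frame("scene")
out=[]
a,b=proj("scene",(p-[0,0,.04])[None])[0].astype(int);b=max(50,b)
for L in map(float,sys.argv[2:]):
    im=cv2.resize(f["image"][165:265,265:365,::-1],None,fx=2.6,fy=2.6,interpolation=cv2.INTER_CUBIC)
    im2=cv2.resize(fs["image"][b-50:b+50,a-50:a+50,::-1],None,fx=2.6,fy=2.6,interpolation=cv2.INTER_CUBIC)
    R=Rl(L);t=p+[0,0,up]-R@np.array([0,0,.120+up])
    for r,h,c in((17,140,(255,0,255)),(30,85,(0,255,255)),(30,0,(0,255,0)),(17,96,(255,0,0))):
        P=(ring(r,h)/1e3)@R.T+t
        for q in projw(f,P): cv2.circle(im,tuple(int(v) for v in ((q-[265,165]+.5)*2.6)),1,c,-1)
        for q in proj("scene",P): cv2.circle(im2,tuple(int(v) for v in ((q-[a-50,b-50]+.5)*2.6)),1,c,-1)
    out.append(np.vstack([im,im2]))
cv2.imwrite(f"pics/{sys.argv[1]}.png",np.hstack(out))
E
python3 wr.py wr1 -0.1 0 0.15
```

```text
(no output)
```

View pics/wr1.png

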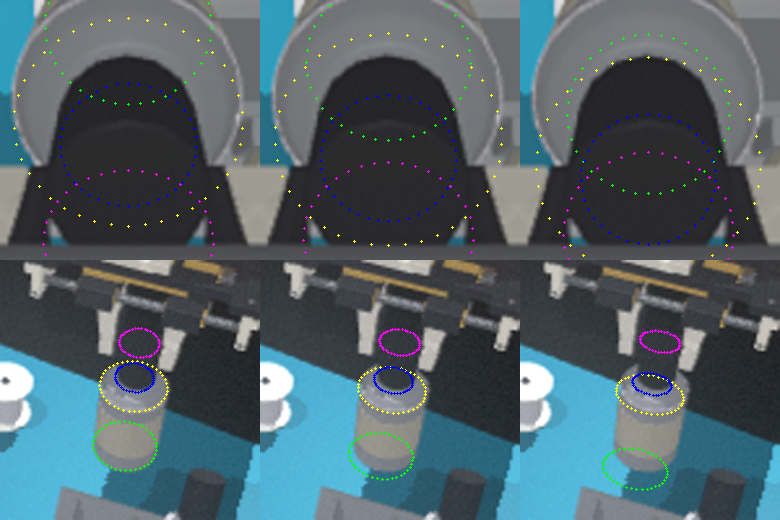

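```bash
cat > tf.py <<'E'
import sys
from fit import *
from station import readout,viewer
s=readout.get_state();p=s["eef_pos"]+[0,0,.019];yaw=s["ee_rot"][2]-np.pi/2
def Rl(L): return Rz(yaw)@np.array([[np.cos(-L),0,np.sin(-L)],[0,1,0],[-np.sin(-L),0,np.cos(-L)]])
F={c:viewer.grab_frame(c) for c in("scene","wrist")}
M={}
for c in F:
    pr=(lambda P:projw(F["wrist"],P)) if c=="wrist" else (lambda P:proj("scene",P))
    q=pr((p-[0,0,.04])[None])[0]
    for r in viewer.silhouettes(c,"can_1"):
        e=r["extent"]; print(c,round(r["conf"],2),e, q.round(0))
        if c not in M and np.hypot(e[0]+e[2]/2-q[0],e[1]+e[3]/2-q[1])<35: M[c]=r["region"].astype(np.uint8)
ims=[]
for c in M:
    im=F[c]["image"][:,:,::-1].copy();k,_=cv2.findContours(M[c],0,2);cv2.drawContours(im,k,-1,(0,0,255),1);ims.append(im)
    np.save(f"m_{c}.npy",M[c])
def model(c,v):
    R=Rl(v[0]);t=p+Rz(yaw)@np.array([v[1],0,v[2]])-R@np.array([0,0,.12]);m=np.zeros((400,640),np.uint8)
    for P in CAN:
        uv=projw(F["wrist"],P@R.T+t) if c=="wrist" else proj(c,P@R.T+t)
        h=cv2.convexHull(uv.astype(np.float32));cv2.fillConvexPoly(m,np.round(h*16).astype(np.int32),1,8,4)
    return m
# compare only where the can can be visible: scene -> rows anything; exclude gripper rows in wrist (rows > 245)
def cost(v):
    t=0
    for c in M:
        a=model(c,v);b=M[c]
        if c=="wrist": a=a[:225];b=b[:225]
        t+=1-(a&b).sum()/max(1,(a|b).sum())
    return t+ (v[1]/.01)**2*.005+(v[2]/.01)**2*.005
best=None
for L0 in(-.3,-.1,.1,.3):
    r=minimize(cost,[L0,0,0],method="Nelder-Mead",options=dict(initial_simplex=[[L0,0,0],[L0+.1,0,0],[L0,.008,0],[L0,0,.008]],xatol=1e-3,fatol=1e-3));print(r.x.round(4),round(r.fun,3))
    if best is None or r.fun<best.fun:best=r
v=best.x
for c,im in zip(M,ims):
    k,_=cv2.findContours(model(c,v),0,2);cv2.drawContours(im,k,-1,(0,255,0),1)
q=proj("scene",p[None])[0].astype(int);a,b=max(60,q[0]),max(60,q[1]+15)
o=[cv2.resize(ims[0][b-60:b+60,a-60:a+60],(390,390))]
if len(ims)>1:o.append(cv2.resize(ims[1][150:270,260:380],(390,390)))
cv2.imwrite(f"pics/{sys.argv[1]}.png",np.hstack(o))
R=Rl(v[0]);foot=p+Rz(yaw)@np.array([v[1],0,v[2]])-R@np.array([0,0,.12])
print("t",s["t"],"tcp",s["eef_pos"].round(4),"foot",foot.round(4),"foot-tcp",(foot-s["eef_pos"]).round(4),"F",s["force"].round(2))
E
python3 tf.py tf1
```

```text
scene 0.84 [385.9, 204.9, 35.5, 59.5] [383. 176.]
scene 0.7 [366.5, 151.0, 29.9, 53.6] [383. 176.]
wrist 0.91 [271.4, 144.7, 87.0, 114.7] [314. 218.]
wrist 0.86 [358.5, 210.1, 63.3, 22.5] [314. 218.]
[-0.0514 -0.0074 -0.004 ] 0.069
[-0.0513 -0.0073 -0.0039] 0.07
[-0.06   -0.0065 -0.0039] 0.069
[-0.0657 -0.0059 -0.0036] 0.069
t 7.3 tcp [0.5368 0.1584 0.2219] foot [0.5233 0.1563 0.1172] foot-tcp [-0.0135 -0.0021 -0.1047] F [-0.18  0.15 -2.52]
```

View pics/tf1.png

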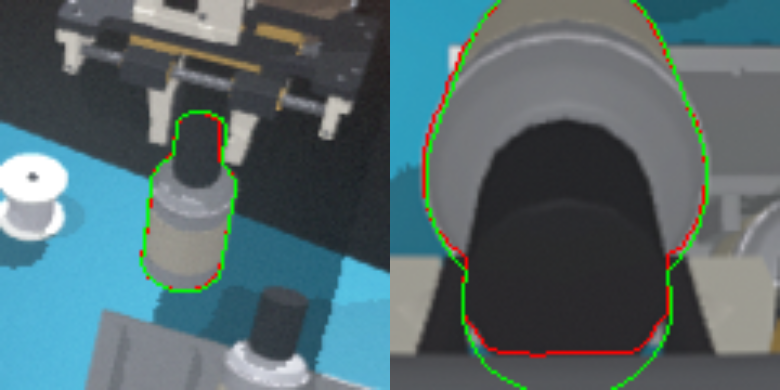

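```bash
python3 to.py .511 -.293 .222
```

```text
now frame cm [-4.422e+01 -9.420e+00 -1.000e-02] turn 0 t 7.5 pos [0.5368 0.1584 0.2219] yaw 1.7236 q [ 0.637  0.157 -0.215 -0.    -1.199 -2.055] w 0.03401973857703795
```

Call:
apply_moves(deltas="-1.2 -0.25 0 0; -2.4 -0.5 0 0; -3.4 -0.73 0 0; -3.4 -0.73 0 0; -3.4 -0.73 0 0; -3.4 -0.73 0 0; -3.4 -0.73 0 0; -3.4 -0.73 0 0; -3.4 -0.73 0 0; -3.4 -0.73 0 0", squeeze=12)

```text
t: 8.75
eef_pos: [0.518, -0.1577, 0.222]
ee_rot: [3.141, 0.0, 1.723]
force: [0.9, -0.2, -1.7]
width: 0.0334
```

Call:
apply_moves(deltas="-3.4 -0.73 0 0; -3.4 -0.73 0 0; -3.4 -0.73 0 0; -2.2 -0.4 0 0; -1 -0.2 0 0; 0 0 0 0; 0 0 0 0; 0 0 0 0")

```text
t: 9.75
eef_pos: [0.5115, -0.2921, 0.222]
ee_rot: [3.141, -0.0, 1.725]
force: [-0.1, 0.2, -1.9]
width: 0.0335
```

```bash
python3 tf.py tf2;python3 to.py .511 -.293 .222
```

```text
scene 0.8 [226.4, 91.4, 22.7, 47.0] [235. 111.]
scene 0.62 [388.7, 206.1, 32.0, 58.9] [235. 111.]
wrist 0.66 [270.8, 144.2, 88.0, 112.3] [314. 218.]
wrist 0.58 [614.4, 257.4, 23.9, 24.0] [314. 218.]
[-0.0751 -0.0058 -0.0022] 0.156
[-0.0878 -0.0035 -0.001 ] 0.157
[-0.0713 -0.0056 -0.0018] 0.155
[-0.0802 -0.0047 -0.0016] 0.155
t 9.75 tcp [ 0.5115 -0.2921  0.222 ] foot [ 0.4976 -0.2942  0.1195] foot-tcp [-0.0139 -0.0022 -0.1025] F [-0.08  0.16 -1.95]
now frame cm [-0.05 -0.07  0.  ] turn 0 t 9.95 pos [ 0.5116 -0.2924  0.222 ] yaw 1.7243 q [-0.188  0.206 -0.153 -0.    -1.211 -1.23 ] w 0.03314145097719479
```

View pics/tf2.png

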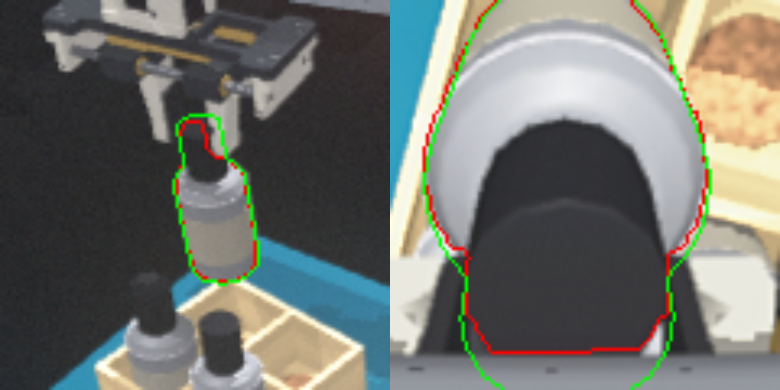

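Call:
apply_moves(deltas="0 0.3 1 0; 0 0 2 0; 0 0 2.5 0; 0 0 2 0; 0 0 1.2 0; 0 0 0.8 0; 0 0 0.4 0; 0 0 0 0; 0 0 0 0", squeeze=6)

```text
t: 11.08
eef_pos: [0.5147, -0.2924, 0.1235]
ee_rot: [3.141, 0.0, 1.724]
force: [0.6, -0.6, -1.1]
width: 0.0338
```

```bash
python3 tf.py tf3
```

```text
scene 0.67 [230.2, 120.0, 19.9, 36.1] [238. 141.]
scene 0.63 [384.0, 204.9, 33.2, 61.4] [238. 141.]
wrist 0.94 [271.4, 144.3, 88.5, 115.6] [314. 218.]
wrist 0.72 [613.1, 290.7, 25.1, 21.6] [314. 218.]
wrist 0.21 [598.4, 234.1, 41.6, 60.3] [314. 218.]
[-0.0532 -0.0079 -0.0021] 0.486
[-0.074  -0.0059 -0.0038] 0.483
[-0.1492  0.0021  0.008 ] 0.508
[-0.045  -0.0088 -0.0027] 0.485
t 11.075 tcp [ 0.5147 -0.2924  0.1235] foot [ 0.5002 -0.2947  0.019 ] foot-tcp [-0.0146 -0.0022 -0.1044] F [ 0.59 -0.58 -1.07]
```

View pics/tf3.png

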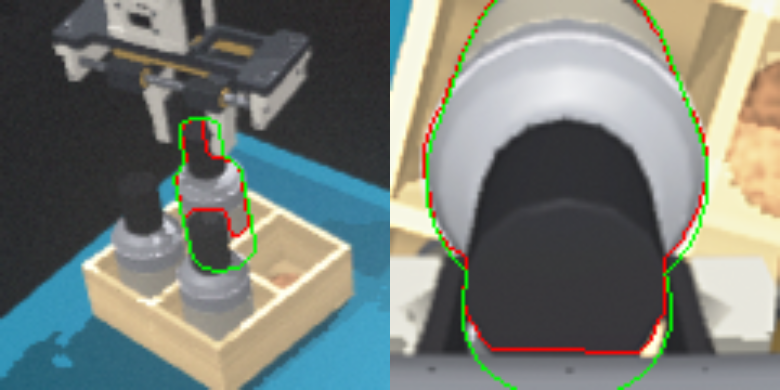

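Call:
apply_moves(deltas="0 0 0.2 0; 0 0 0.2 0; 0 0 0.2 0; 0 0 0 0; 0 0 0 0")

```text
t: 11.9
eef_pos: [0.5144, -0.2923, 0.1169]
ee_rot: [-3.142, 0.0, 1.724]
force: [0.0, 0.5, -2.5]
width: 0.0337
```

Call:
apply_moves(deltas="0 0 0.15 0; 0 0 0 0; 0 0 0 0")

```text
t: 12.28
eef_pos: [0.5144, -0.2923, 0.1154]
ee_rot: [-3.142, 0.0, 1.724]
force: [0.0, -0.2, -2.7]
width: 0.0335
```

Call:
apply_moves(deltas="0 0 0.15 0; 0 0 0 0; 0 0 0 0")

```text
t: 12.65
eef_pos: [0.5144, -0.2923, 0.1138]
ee_rot: [-3.142, -0.0, 1.724]
force: [-0.1, 0.1, -2.5]
width: 0.0339
```

Call:
apply_moves(deltas="0 0 0.15 0; 0 0 0 0; 0 0 0 0")

```text
t: 13.02
eef_pos: [0.5148, -0.2927, 0.1131]
ee_rot: [3.141, 0.001, 1.724]
force: [-0.9, -0.4, 5.2]
width: 0.0338
```

Call:
apply_moves(deltas="0 0 0.15 0; 0 0 0 0; 0 0 0 0")

```text
t: 13.4
eef_pos: [0.5149, -0.2928, 0.1119]
ee_rot: [3.14, 0.001, 1.724]
force: [-2.1, -0.0, 7.2]
width: 0.0337
```

Call:
apply_moves(deltas="0 0 0.15 0; 0 0 0 0; 0 0 0 0")

```text
t: 13.78
eef_pos: [0.515, -0.2928, 0.1104]
ee_rot: [3.14, 0.001, 1.724]
force: [-0.4, -0.5, 6.7]
width: 0.0334
```

```bash
python3 tf.py tf4
```

```text
scene 0.79 [230.7, 123.0, 21.3, 33.6] [239. 144.]
scene 0.72 [388.2, 205.2, 31.0, 59.6] [239. 144.]
scene 0.55 [222.4, 217.2, 52.7, 42.7] [239. 144.]
wrist 0.72 [272.6, 144.3, 85.9, 113.3] [314. 218.]
wrist 0.72 [615.0, 298.0, 23.5, 17.4] [314. 218.]
[-0.0431 -0.0094  0.0012] 0.538
[-0.0541 -0.0083  0.0002] 0.539
[-0.0559 -0.0083  0.0008] 0.539
[-0.0465 -0.0094  0.0006] 0.538
t 13.775 tcp [ 0.515  -0.2928  0.1104] foot [ 0.5005 -0.295   0.0107] foot-tcp [-0.0144 -0.0022 -0.0997] F [-0.4  -0.53  6.74]
```

View pics/tf4.png

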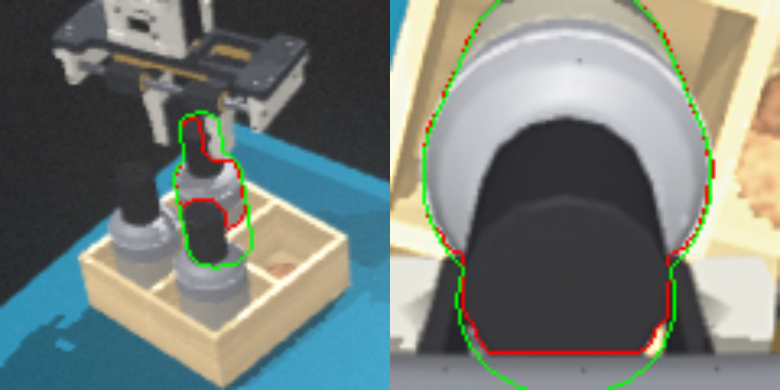

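Call:
apply_moves(deltas="0 -0.2 0 0; 0 -0.2 0 0; 0 -0.1 0 0; 0 0 0 0", squeeze=4)

```text
t: 14.48
eef_pos: [0.5097, -0.2932, 0.1095]
ee_rot: [3.141, 0.0, 1.724]
force: [-0.0, -0.1, 3.6]
width: 0.0337
```

Call:
apply_moves(deltas="0 0 0 0; 0 0 0 0; 0 0 0 0", gripper=-0.2)

```text
t: 14.85
eef_pos: [0.5092, -0.2929, 0.109]
ee_rot: [-3.141, -0.0, 1.724]
force: [-0.3, 0.5, 0.4]
width: 0.0518
```

```bash
python3 tf.py tf5
```

```text
scene 0.81 [386.4, 205.5, 31.1, 61.7] [240. 143.]
scene 0.58 [231.8, 123.3, 22.0, 31.7] [240. 143.]
scene 0.43 [324.3, 166.0, 19.7, 25.4] [240. 143.]
scene 0.39 [284.2, 256.1, 36.7, 36.4] [240. 143.]
wrist 0.97 [270.9, 149.6, 89.4, 109.6] [314. 218.]
wrist 0.66 [613.8, 297.3, 23.7, 21.4] [314. 218.]
[-0.0083 -0.0077 -0.0008] 0.492
[-0.0188 -0.0071  0.0026] 0.489
[-0.0509 -0.0036  0.0052] 0.501
[-0.0319 -0.006   0.0049] 0.497
t 14.85 tcp [ 0.5092 -0.2929  0.109 ] foot [ 0.4999 -0.2944  0.0106] foot-tcp [-0.0093 -0.0014 -0.0984] F [-0.28  0.5   0.42]
```

View pics/tf5.png

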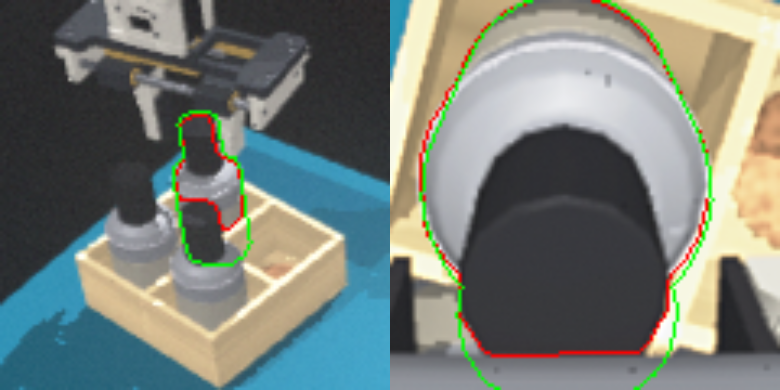

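Call:
apply_moves(deltas="0 0 -1 0; 0 0 -2.5 0; 0 0 -3.5 0; 0 0 -3 0; 0 0 -0.8 0; 0 0 0 0", gripper=-0.3)

```text
t: 15.8
eef_pos: [0.5096, -0.293, 0.218]
ee_rot: [3.14, 0.0, 1.724]
force: [-0.3, -0.3, -0.7]
width: 0.0567
```

```bash
python3 - <<'E'
from station import viewer
import cv2
f=viewer.grab_frame('scene');cv2.imwrite('pics/p1.png',cv2.resize(f['image'][50:250,150:400,::-1],None,fx=3,fy=3))
E
python3 to.py .560 .2472 .215
```

```text
now frame cm [52.6  13.24  0.22] turn 0 t 15.85 pos [ 0.5091 -0.2928  0.217 ] yaw 1.7234 q [-0.19   0.206 -0.164 -0.    -1.201 -1.228] w 0.05669582454028263
```

View pics/p1.png

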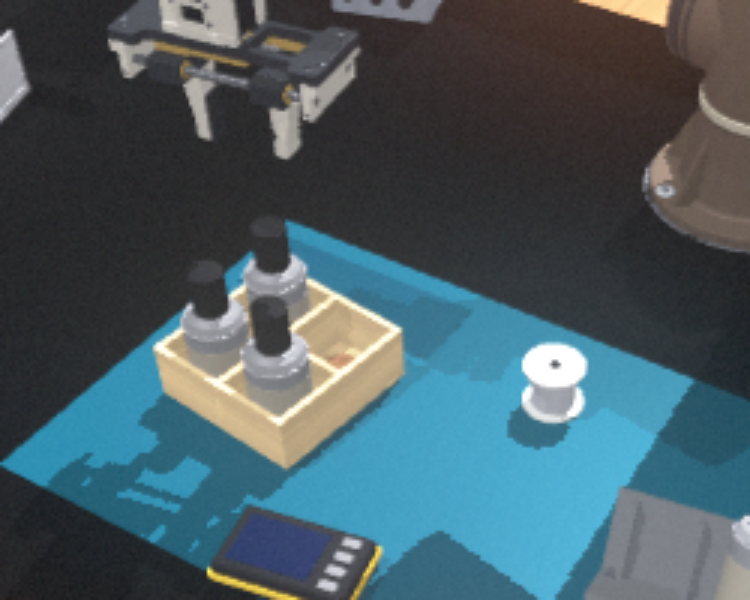

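Call:
apply_moves(deltas="2.5 0.6 0 0; 4.8 1.2 0 0; 4.8 1.2 0 0; 4.8 1.2 0 0; 4.8 1.2 0 0; 4.8 1.2 0 0; 4.8 1.2 0 0; 4.8 1.2 0 0; 4.8 1.2 0 0; 4.8 1.2 0 0")

```text
t: 17.1
eef_pos: [0.5519, 0.1773, 0.2161]
ee_rot: [-3.14, 0.001, 1.724]
force: [0.5, 0.0, -0.5]
width: 0.0571
```

Call:
apply_moves(deltas="4.8 1.2 0 0; 2.1 0.6 0 0; 0 0 0 0; 0 0 0 0; 0 0 0 0")

```text
t: 17.73
eef_pos: [0.5598, 0.2457, 0.2174]
ee_rot: [-3.141, 0.0, 1.722]
force: [0.3, -0.7, -0.7]
width: 0.0569
```

```bash
python3 to.py .560 .2472 .1246 1.724
```

```text
after-turn frame cm [0.14 0.04 9.28]
now frame cm [0.14 0.04 9.28] turn -0.0015 t 17.725 pos [0.5598 0.2457 0.2174] yaw 1.7225 q [ 0.733  0.246 -0.112 -0.    -1.214 -2.152] w 0.05691055624855441
```

Call:
apply_moves(deltas="0.1 0 1 0; 0 0 3 0; 0 0 3 0; 0 0 1.6 0; 0 0 0.7 0; 0 0 0 0")

```text
t: 18.48
eef_pos: [0.5599, 0.2479, 0.1245]
ee_rot: [3.141, 0.0, 1.724]
force: [-0.2, 0.6, 0.4]
width: 0.0569
```

```bash
python3 z.py z6
```

```text
{'t': np.float64(18.475), 'eef_pos': array([0.5599, 0.2479, 0.1245]), 'ee_rot': array([3.1414e+00, 1.0000e-04, 1.7236e+00]), 'force': array([-0.2254,  0.6149,  0.4161]), 'width': np.float64(0.0569)}
```

View pics/z6.png

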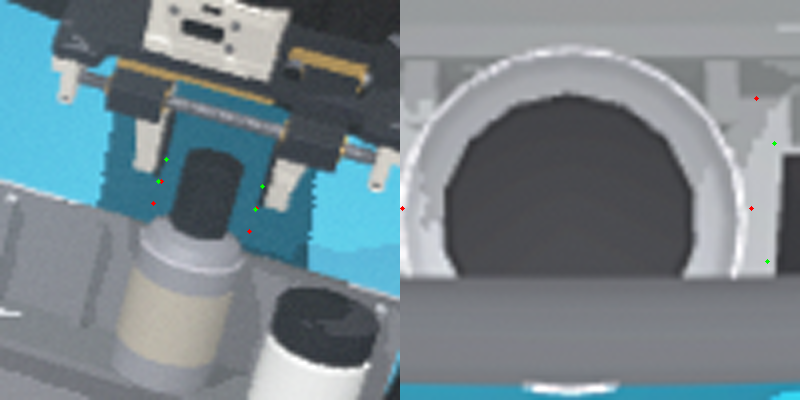

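Call:
apply_moves(deltas="0 0 0.3 0; 0 0 0 0")

```text
t: 18.82
eef_pos: [0.5597, 0.2479, 0.1215]
ee_rot: [3.141, -0.0, 1.724]
force: [0.6, -0.4, -0.0]
width: 0.0572
```

Call:
apply_moves(deltas="0 0 0 0; 0 0 0 0; 0 0 0 0; 0 0 0 0", gripper=1, squeeze=6)

```text
t: 19.32
eef_pos: [0.5597, 0.2478, 0.1214]
ee_rot: [3.142, 0.0, 1.724]
force: [0.4, 0.0, -0.3]
width: 0.0335
```

Call:
apply_moves(deltas="0 -0.3 -0.6 0; 0 -0.6 -1.3 0; 0 -0.6 -1.3 0; 0 -0.6 -1.3 0; 0 0 0 0")

```text
t: 19.95
eef_pos: [0.539, 0.2451, 0.1682]
ee_rot: [3.139, -0.002, 1.724]
force: [0.3, -0.6, -1.2]
width: 0.0337
```

```bash
python3 z.py z7
```

```text
{'t': np.float64(19.95), 'eef_pos': array([0.539 , 0.2451, 0.1682]), 'ee_rot': array([ 3.1393e+00, -1.5000e-03,  1.7241e+00]), 'force': array([ 0.3461, -0.6438, -1.1729]), 'width': np.float64(0.0337)}
```

View pics/z7.png

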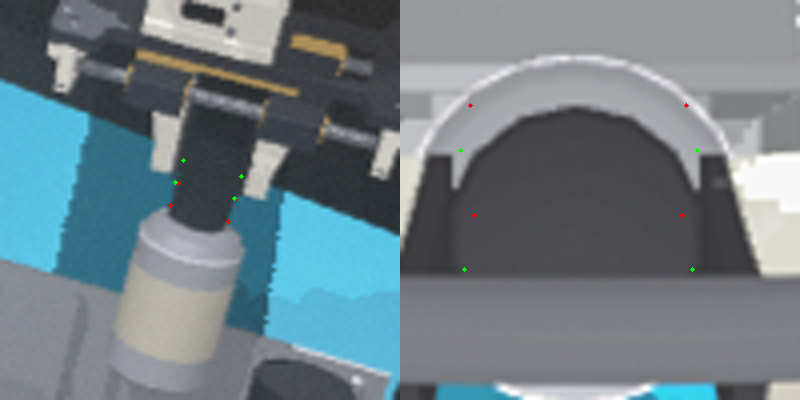

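Call:
apply_moves(deltas="0 -0.6 -1.3 0; 0 -0.6 -1.3 0; 0 -0.6 -1.3 0; 0 -0.3 -1.3 0; 0 0 0 0; 0 0 0 0; 0 0 0 0")

```text
t: 20.92
eef_pos: [0.518, 0.2413, 0.2177]
ee_rot: [-3.141, 0.001, 1.723]
force: [-0.2, 0.2, -2.4]
width: 0.0337
```

```bash
python3 tf.py tf6
```

```text
scene 0.87 [231.3, 122.0, 21.2, 31.9] [419. 185.]
scene 0.76 [402.2, 159.2, 29.1, 56.4] [419. 185.]
wrist 0.8 [269.4, 154.2, 86.2, 102.9] [314. 218.]
wrist 0.59 [0.0, 108.4, 12.2, 35.2] [314. 218.]
[-0.0368  0.0028  0.0011] 0.078
[-0.0191  0.0012 -0.0017] 0.084
[-0.0699  0.0063  0.0026] 0.077
[ 0.4726 -0.0253 -0.0079] 0.261
t 20.925 tcp [0.518  0.2413 0.2177] foot [0.5159 0.241  0.1196] foot-tcp [-0.002  -0.0003 -0.0981] F [-0.17  0.24 -2.36]
```

View pics/tf6.png

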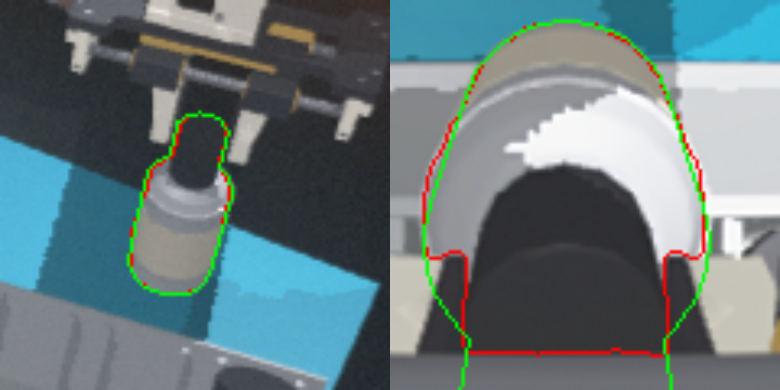

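```bash
python3 to.py .5136 -.2152 .218
```

```text
now frame cm [-4.506e+01 -7.390e+00  2.000e-02] turn 0 t 21.125 pos [0.5181 0.2414 0.218 ] yaw 1.7234 q [ 0.778  0.18  -0.196 -0.    -1.196 -2.196] w 0.03380371566513787
```

Call:
apply_moves(deltas="-1.2 -0.2 0 0; -2.4 -0.4 0 0; -3.5 -0.57 0 0; -3.5 -0.57 0 0; -3.5 -0.57 0 0; -3.5 -0.57 0 0; -3.5 -0.57 0 0; -3.5 -0.57 0 0; -3.5 -0.57 0 0; -3.5 -0.57 0 0", squeeze=12)

```text
t: 22.38
eef_pos: [0.5143, -0.0811, 0.2186]
ee_rot: [3.141, 0.0, 1.723]
force: [0.1, 1.0, -2.0]
width: 0.0337
```

Call:
apply_moves(deltas="-3.5 -0.57 0 0; -3.5 -0.57 0 0; -3.4 -0.57 0 0; -1.8 -0.4 0 0; -0.8 -0.1 0 0; 0 0 0 0; 0 0 0 0; 0 0 0 0")

```text
t: 23.38
eef_pos: [0.5133, -0.2098, 0.2184]
ee_rot: [3.141, -0.0, 1.725]
force: [0.6, 0.4, -2.0]
width: 0.0337
```

```bash
python3 tf.py tf7;python3 to.py .5136 -.2152 .12
```

```text
scene 0.78 [227.1, 119.5, 24.7, 37.8] [259. 122.]
scene 0.78 [248.2, 97.6, 24.8, 54.5] [259. 122.]
wrist 0.88 [269.2, 157.6, 87.7, 99.7] [314. 218.]
wrist 0.73 [201.6, 126.6, 72.8, 63.9] [314. 218.]
[ 0.0154 -0.0028 -0.0031] 1.015
[-0.0085 -0.0006  0.0004] 1.016
[-0.0024 -0.0016  0.0032] 1.017
[ 0.3833 -0.0227 -0.0122] 1.094
t 23.375 tcp [ 0.5133 -0.2098  0.2184] foot [ 0.5124 -0.21    0.1144] foot-tcp [-0.001  -0.0002 -0.1041] F [ 0.62  0.39 -2.02]
now frame cm [-0.51 -0.05  9.84] turn 0 t 23.575 pos [ 0.5133 -0.2101  0.2184] yaw 1.7242 q [-0.036  0.15  -0.231 -0.    -1.19  -1.382] w 0.03333223380818109
```

View pics/tf7.png

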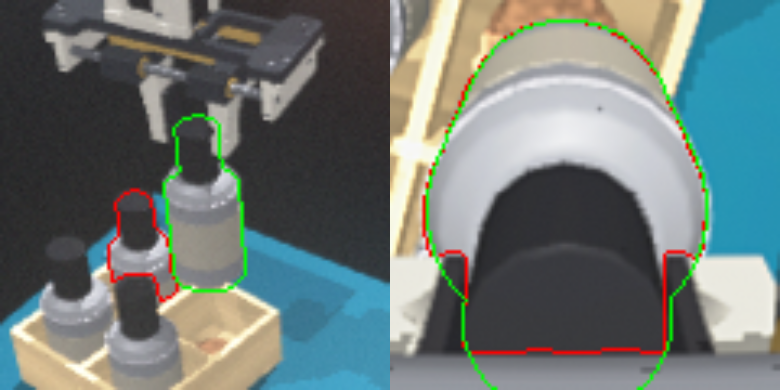

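Call:
apply_moves(deltas="-0.5 -0.05 1 0; 0 0 2 0; 0 0 2.5 0; 0 0 2 0; 0 0 1.2 0; 0 0 0.6 0; 0 0 0.3 0; 0 0 0 0; 0 0 0 0", squeeze=6)

```text
t: 24.7
eef_pos: [0.5138, -0.2156, 0.1229]
ee_rot: [3.141, 0.0, 1.724]
force: [-0.1, -0.3, -1.4]
width: 0.0337
```

```bash
sed -i 's/<35: M/<22: M/' tf.py; python3 tf.py tf8
```

```text
scene 0.8 [248.8, 130.5, 24.0, 41.1] [261. 150.]
scene 0.57 [230.9, 119.8, 20.8, 34.1] [261. 150.]
wrist 0.96 [268.0, 156.4, 86.8, 100.9] [314. 218.]
wrist 0.65 [155.5, 130.9, 113.4, 93.0] [314. 218.]
wrist 0.59 [198.6, 217.6, 40.3, 13.0] [314. 218.]
[-0.0448  0.0026  0.0036] 0.271
[-0.0462  0.0035  0.0005] 0.271
[-0.0836  0.007   0.0044] 0.273
[-0.0695  0.0054  0.004 ] 0.274
t 24.7 tcp [ 0.5138 -0.2156  0.1229] foot [ 0.5118 -0.2159  0.0226] foot-tcp [-0.0021 -0.0003 -0.1003] F [-0.12 -0.26 -1.36]
```

View pics/tf8.png

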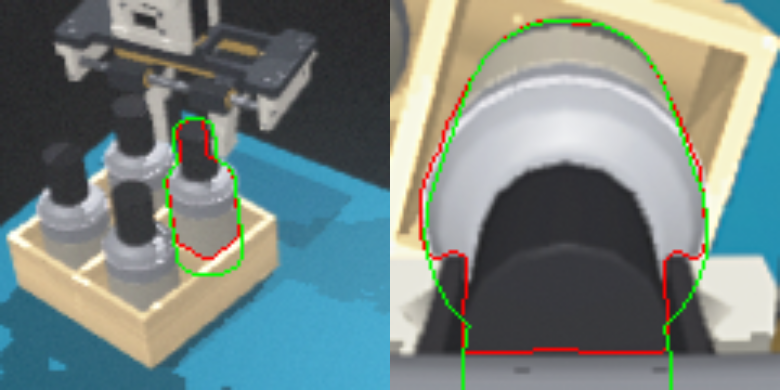

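Foot centred over its cell (0.512, -0.216), about 12 mm above the pad. Lowering slowly.

Call:
apply_moves(deltas="0 0 0.2 0; 0 0 0.2 0; 0 0 0.2 0; 0 0 0 0; 0 0 0 0")

```text
t: 25.52
eef_pos: [0.5135, -0.2156, 0.1164]
ee_rot: [-3.142, 0.0, 1.724]
force: [-0.2, -0.6, -2.0]
width: 0.034
```

Call:
apply_moves(deltas="0 0 0.2 0; 0 0 0 0; 0 0 0 0")

```text
t: 25.9
eef_pos: [0.5135, -0.2156, 0.1144]
ee_rot: [-3.142, 0.0, 1.724]
force: [-0.1, -0.7, -2.5]
width: 0.0337
```

Call:
apply_moves(deltas="0 0 0.15 0; 0 0 0 0; 0 0 0 0")

```text
t: 26.28
eef_pos: [0.5135, -0.2156, 0.1129]
ee_rot: [-3.142, -0.0, 1.724]
force: [-0.0, -0.5, -1.8]
width: 0.0336
```

Call:
apply_moves(deltas="0 0 0.15 0; 0 0 0 0; 0 0 0 0")

```text
t: 26.65
eef_pos: [0.5134, -0.2156, 0.1113]
ee_rot: [-3.141, -0.0, 1.724]
force: [0.9, 1.1, -1.9]
width: 0.0338
```

Call:
apply_moves(deltas="0 0 0.15 0; 0 0 0 0; 0 0 0 0")

```text
t: 27.02
eef_pos: [0.5134, -0.2156, 0.1098]
ee_rot: [-3.142, -0.0, 1.724]
force: [-0.3, -0.4, -1.6]
width: 0.0333
```

Call:
apply_moves(deltas="0 0 0.15 0; 0 0 0 0; 0 0 0 0")

```text
t: 27.4
eef_pos: [0.5136, -0.2157, 0.1085]
ee_rot: [3.141, 0.0, 1.724]
force: [-0.0, -0.8, 0.8]
width: 0.0337
```

Call:
apply_moves(deltas="0 0 0.1 0; 0 0 0 0; 0 -0.2 0 0; 0 -0.2 0 0; 0 0 0 0", squeeze=5)

```text
t: 28.02
eef_pos: [0.5109, -0.2164, 0.1085]
ee_rot: [3.139, 0.001, 1.724]
force: [1.8, -0.1, 5.2]
width: 0.0338
```

```bash
python3 tf.py tf9
```

```text
scene 0.95 [248.6, 132.4, 23.1, 40.1] [261. 153.]
scene 0.76 [231.7, 125.6, 22.3, 28.9] [261. 153.]
scene 0.2 [341.6, 214.6, 122.1, 82.4] [261. 153.]
wrist 0.91 [142.9, 134.4, 122.1, 95.8] [314. 218.]
wrist 0.71 [268.1, 159.5, 87.5, 94.6] [314. 218.]
[-0.0119  0.0018 -0.0001] 0.373
[ 0.0164 -0.0012  0.0007] 0.368
[ 0.0106 -0.001   0.0038] 0.371
[ 0.0137 -0.0009  0.001 ] 0.368
t 28.025 tcp [ 0.5109 -0.2164  0.1085] foot [ 0.5117 -0.2163  0.0085] foot-tcp [ 0.0007  0.0001 -0.1   ] F [ 1.79 -0.1   5.17]
```

View pics/tf9.png

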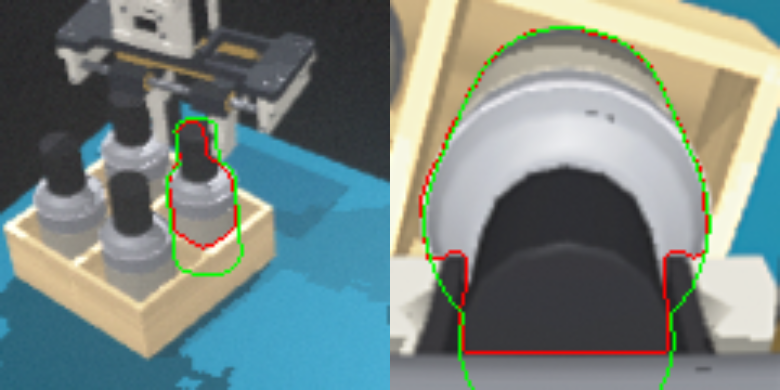

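Upright and on the pad. Release, then retreat.

Call:
apply_moves(deltas="0 0 0 0; 0 0 0 0; 0 0 0 0; 0 0 0 0", gripper=-0.2)

```text
t: 28.72
eef_pos: [0.5094, -0.2162, 0.1072]
ee_rot: [-3.141, -0.0, 1.724]
force: [-0.5, 0.3, -0.6]
width: 0.0519
```

Call:
apply_moves(deltas="0 0 -1 0; 0 0 -2.5 0; 0 0 -3.5 0; 0 0 -3 0; 2 -1 -2 0; 4 -3 0 0; 4 -3 0 0; 4 -3 0 0; 0 0 0 0")

```text
t: 29.85
eef_pos: [0.3878, -0.0916, 0.2287]
ee_rot: [3.138, -0.001, 1.727]
force: [0.2, -0.7, 0.5]
width: 0.0526
```

```bash
cp d.pkl d0.pkl; python3 s.py | grep -v rack
python3 - <<'E'
from fit import *
D0=pickle.load(open("d0.pkl","rb"))
# overlay: predicted upright cans in cells
out=[]
for cam,(a,b,w,h) in {"scene":(180,100,130,130),"top":(370,155,110,110)}.items():
    im=D[cam]["image"][:,:,::-1].copy()
    o=cv2.resize(im[b:b+h,a:a+w],(390,390)); s=390/w
    R=Rz(-.135)
    for ox,oy,z in((-.04,.04,.009),(-.04,-.04,.009),(.04,.04,.006),(.04,-.04,.006)):
        for r,hh in((17,140),(30,85)):
            for q in proj(cam,(ring(r,hh)/1e3+[ox,oy,z])@R.T+[.5458,-.2605,0]): cv2.circle(o,tuple(int(v) for v in (q-[a,b]+.5)*s),1,(0,0,255),-1)
    out.append(o)
cv2.imwrite("pics/fin.png",np.hstack(out))
cv2.imwrite("pics/fins.png",np.vstack([D["scene"]["image"][90:390,:,::-1],D["top"]["image"][90:330,:,::-1]]))
E
```

```text
scene can_1 0.95 [230.3, 124.1, 21.7, 33.4] 518
scene can_1 0.92 [252.7, 133.5, 19.3, 37.9] 625
scene jar 0.76 [422.1, 240.2, 31.9, 35.8] 937
scene crate 0.63 [203.1, 147.0, 81.2, 59.7] 1596
scene crate 0.29 [421.4, 239.5, 34.2, 38.7] 930
scene seated_1 0.9 [232.1, 149.6, 23.2, 43.2] 633
scene seated_1 0.85 [209.3, 140.3, 25.9, 30.6] 615
scene solder_spool 0.81 [324.3, 165.4, 20.2, 24.1] 463
top can_1 0.76 [393.4, 213.9, 32.4, 31.0] 819
top can_1 0.61 [421.3, 220.6, 43.4, 29.3] 914
top jar 0.79 [148.7, 175.9, 34.1, 31.3] 863
top crate 0.7 [384.8, 173.4, 77.1, 79.2] 2006
top pad_a 0.69 [382.6, 174.5, 81.8, 77.8] 2282
top seated_1 0.94 [430.4, 184.8, 39.0, 29.4] 866
top seated_1 0.57 [395.8, 178.6, 32.7, 30.7] 843
top solder_spool 0.96 [306.4, 248.8, 29.1, 26.8] 528
```

View pics/fin.png

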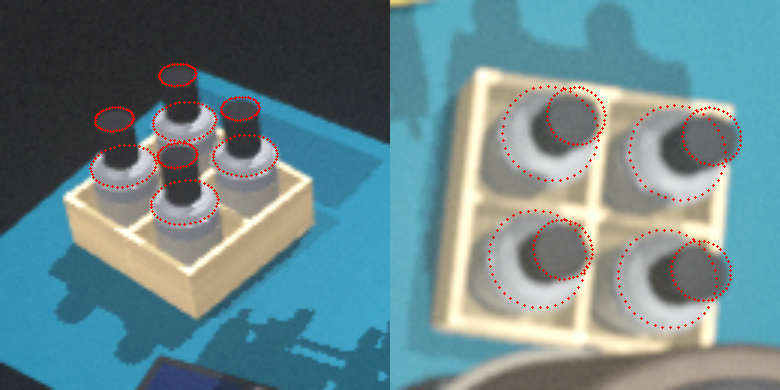

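View pics/fins.png

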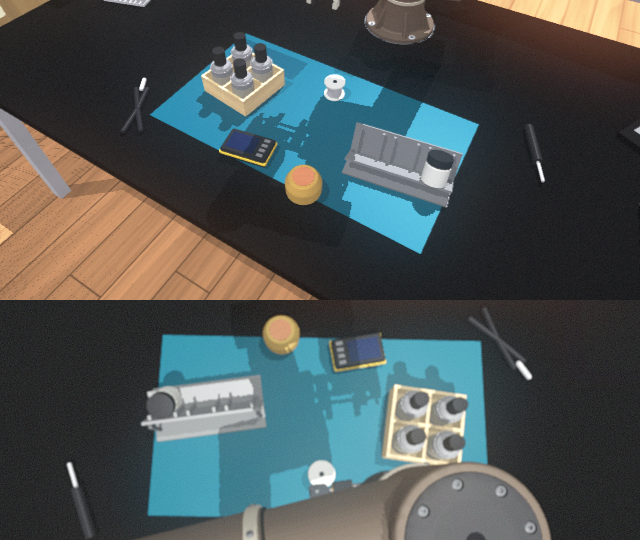

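```bash
python3 -c "
from station import readout,job
s=readout.get_state();print(s['t'],s['force'],abs(s['qd']).max());print(job.job_done())"
```

```text
30.65 [ 0.98261044 -0.09296735 -1.33752569] 0.0031746192518235196
the job is handed in; nothing more can be done
None
```

Both spray cans are out of the rack and standing upright, cap up, one in each free cell of the crate. I handed the job in at about 30.7 s of the 61 s allowed.

**How it went:** I gripped each can by its cap, lifted it out along its own axis and let it swing close to upright in a light grip. I then lowered it in steps of 1.5–2 mm until the wrist force showed contact with the pad. Before opening the gripper I straightened the last small tilt.

**Last checks:**
- **Placement:** In the scene and top pictures, the cap and shoulder outlines predicted for cans upright at the cell centres on the pads match both loaded cans. The two cans that were already there also still match.
- **Force:** The highest force I read while setting a can down was about 7 N.
- **Other things:** The jar, spool, scope and pot look unmoved. The arm is parked clear, at rest and touching nothing.

**What disagreed:** The fingertips appear about 20 mm higher in the pictures than the reported tool position. I therefore relied on the fitted can pose and the contact force for the final height. The cans hide the pads, so "flat on the pad" rests on the contact height and the matched outlines, not on seeing the underside.

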